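# Catch the falling lid of the findings case and lower it shut

### The job

The pink findings case stands open with its lid leaning back: tip the lid forward past its balance point and let it fall free for a moment, then catch it part-way down on the outside of the fingers and lower it gently until it is fully shut, without letting it clap down. Only touch the lid, do not grip it, and leave the bottle, the ring cone and the dish where they stand.

Things in the scene. Friction and masses are not known exactly. Their poses are not given: they have to be found in the camera images.
- case: pink open-topped plastic parts case fixed to the bench, 120 mm deep (its x), 160 mm wide (its y), 80 mm high, 5 mm walls; origin at the centre of its underside; its -x side is the front, facing roughly the robot; the lid is hinged along its far (+x) top rim and falls towards the front. Includes its lid
- lid (a joint): angle of the pale pink lid, rad: 0 = shut flat on the rim, 1.57 = upright, 1.85 = leaning back on its stop (start). It counts as caught while the fingers bear it between 1.2 and 0.2 rad, sinking slower than 0.5 rad/s. It claps if it sinks faster than 0.5 rad/s (70 mm/s at the lip) below 0.35 rad, until the lip is 4 mm from home. Over 12 N on lid or case is gripping or forcing
- lid_lip (a point): middle of the lid's free front edge (the lip), rounded, 160 mm long. The lid is a flat plate 145 mm from hinge to lip, 160 mm wide, 6 mm thick, 145 to 225 g. When shut its lip overhangs the front of the case by 25 mm, so fingers in front of the case can carry it from below right down to shut
- lid_hinge (a point): middle of the hinge line (along case y), in the plane of the lid's underside, 80.5 mm above the bench, 60 mm behind the case's centre. Sluggish hinge: under 1 N at the lip tips the lid; past upright it falls by itself at 0.7 to 1.15 rad/s times the cosine of its angle: about 2 s from 0.15 rad past upright to half-way, 1 s more to shut; left alone it claps shut from any height
- polish: white bottle with a blue cap, 42 mm across, 75 mm high, loose, beside the case; origin at the centre of its underside. Leave alone
- ring_cone: dark wooden ring cone on a round foot, 52 mm across, 72 mm high, loose, beside the case; origin at the centre of its underside. Leave alone
- dish: white ceramic dish, 70 mm across, 22 mm high, loose, to one side of the case; origin at the centre of its underside. Leave alone
Things that resemble listed ones, but are neither listed nor needed, are in the scene too. Of the things that look like the case, the middle-sized one is meant.

How it is judged:
By the outcome, as a careful person would: the job done as asked, in the order asked, and still so for the second after the job is handed in, with the robot touching nothing.
It also fails if it takes over 53 s, if anything falls off the work surface, if the arm or the gripper's body presses on something with over 40 N, if the wrist force passes 120 N, or if a joint passes its speed limit or range.

### The arm

A 6-joint arm with a two-finger parallel gripper is mounted at the origin on the work surface. World frame = base frame: x ahead of the robot, y to its left, z up, the work surface at z = 0. Lengths are in m, angles in rad, forces in N, time in s.
With the tool pointing down it reaches from about 0.35 to 0.975 m from the base axis. Payload 4.9 kg.
Tool frame: the origin (TCP) lies at the very end of the fingers, on their centre line; the grasp point (between the pads) lies 19 mm behind it; z points along the fingers, y is the line along which they close (so a half turn about z gives the same grasp; the last joint's range is limited). The gripper opens to 85 mm and grips with 20 to 120 N. Pads are 22 mm wide; open, the fingers measure 114 mm over their backs; the gripper's body (76 mm by 85 mm) begins 54 mm behind the grasp point. The pads swing forward as they close: fully open they stand 13 mm farther back than shut.
Start: joints at [1.06, 0.053, 1.613, -0, 1.476, -0.119], TCP at [0.239, 0.578, 0.231] pointing down, gripper open.
Joint ranges: [-3.01, 3.01], [-1.01, 2.22], [0.06, 2.58], [-1.02, 4.17], [0.09, 2.62], [-3.14, 3.14]. Speed limits (rad/s): [2.57, 2.57, 3.14, 3.14, 3.14, 3.14].

### API

Orientations are given as a unit quaternion [w, x, y, z].
In Python, from plant import manip gives the robot as it stands.
- The arm moves only by the tool move_arm, never from a script. Its argument "plan" is a list that holds one entry, the list of rows, each a list of 7 numbers: the shift along the tool's x, y, z as a fraction of full scale, then the turn, a rotation vector about the tool's x, y, z as a fraction of full scale, then the closure, from 0 (fully open) to 1 (shut). In form: [[[dx, dy, dz, wx, wy, wz, fingers], ...]]. A call has exactly 10 rows; each row shifts and turns the commanded pose from where the row before left it, along the tool's axes as they then stand; what a row does not reach is not made up. Full scale, the value 1, is 0.12 m for a shift and 0.15 rad for a turn. A row lasts 1/8 s, in which the tool goes at most 62.5 mm and 10.7 degrees, less where a joint would pass 70% of its speed; a pose out of reach is approached as far as the arm can. A call with a number of a shift or a turn outside -1 to 1 is refused whole. A call with a gripper value outside its range is refused whole. The fingers move at their own pace and stop on an object; the grip force is fixed at half the most. Time passes only in rows, so rows that do not move let the fingers close, or fill a call up. It gives the time, the measured TCP pose, the force, the opening and the grip force at its end, in the units of the state.
- manip.state(): the state, without advancing time (a new reading comes with each control period).
- manip.grab_frame(name): name is "scene" or "top"; returns a dict with "pixels" (480x640x3 uint8, blue, green, red), "depth" (480x640 float32, m along the optical axis (not along the pixel's ray), 0 where there is no reading), "vfov" (degrees; the focal length in pixels is half the picture's height over the tangent of half this angle, whatever the lens; pixels are square), "cx", "cy" (the principal point, pixels), "view" (4x4, takes a point from world to camera coordinates). Camera axes: x right, y down, z forward; pixel columns grow to the right and rows downward; lengths in m; the calibration is good to about 2 mm. A picture is of the moment at which its call begins.
- manip.job_done(): hands the job in; it is judged then, once.
The state is a dict: "time": time; "joint_pos": joint angles; "joint_vel": joint speeds; "joint_efforts": joint torques, N m; "tool_pos": TCP position; "tool_rot": TCP orientation; "contact_force": force on the tool from outside, world axes, zero at the start; "ft_torque": the same for the moment, N m; "gripper_width": opening from 0.0 (shut) to 1.0 (fully open); "grasp_force": force on a finger pad.
Only numpy, scipy, OpenCV 4.12 (cv2) and the standard library are available. Lean on these libraries where they do the work, as an engineer would, in place of code of your own. Each camera call takes 0.05 s, during which the arm holds its last target. There are 200 camera calls.

## Working session

There is one attempt and no reset: what is moved stays moved. The work goes in short steps, Python scripts to look and compute and a tool call to move; the robot and the scene stay as the last step left them, time stands still between calls to the robot, and variables do not carry over. Pictures are saved under pics/ and viewed, at most 10 in all, crops included, and the job is handed in when it is done.

Besides the shell and the picture viewer there is one more tool, called after "Emit:" by a JSON object that holds its "name" and its "arguments", one argument or row to a line. move_arm: Moves the arm, as the interface text tells. Its arguments: {"type":"object","properties":{"plan":{"type":"array"}},"required":["plan"]}

```bash
mkdir -p pics
cat > h.py <<'E'
import numpy as np,cv2
from plant import manip
def grab(n):
    f=manip.grab_frame(n); np.savez('%s.npz'%n,**f); return f
def world(f,u,v,d=None):
    F=240/np.tan(np.radians(float(f['vfov']))/2)
    if d is None: d=f['depth'][int(v),int(u)]
    p=np.array([(u-float(f['cx']))/F*d,(v-float(f['cy']))/F*d,d,1])
    return (np.linalg.inv(f['view'])@p)[:3]
E
python3 - <<'E'
from h import *
for n in('scene','top'):
    f=grab(n); cv2.imwrite('pics/%s0.png'%n,f['pixels'])
s=manip.state(); print(s)
E
```

```text
{'time': 0.1, 'joint_pos': array([ 1.06001686e+00,  5.33037455e-02,  1.61415037e+00,  7.37627353e-06,
        1.47599634e+00, -1.18997766e-01]), 'joint_vel': array([-0.00075912, -0.0026746 , -0.00085224, -0.00154082,  0.00170334,
       -0.00166042]), 'joint_efforts': array([ 1.10450554e-03, -3.94901383e+01, -3.71363282e+01, -5.53265875e-05,
        3.90047848e-03, -5.37568411e-06]), 'tool_pos': array([0.23836826, 0.57715377, 0.23018173]), 'tool_rot': array([-2.91181506e-04,  1.94640685e-01,  9.80874172e-01, -8.82091695e-04]), 'contact_force': array([0.03978681, 0.44333209, 0.18745595]), 'ft_torque': array([-0.03190312,  0.01146811, -0.00527985]), 'grasp_force': 0.0, 'gripper_width': 1.00071079452456}
```

View pics/scene0.png

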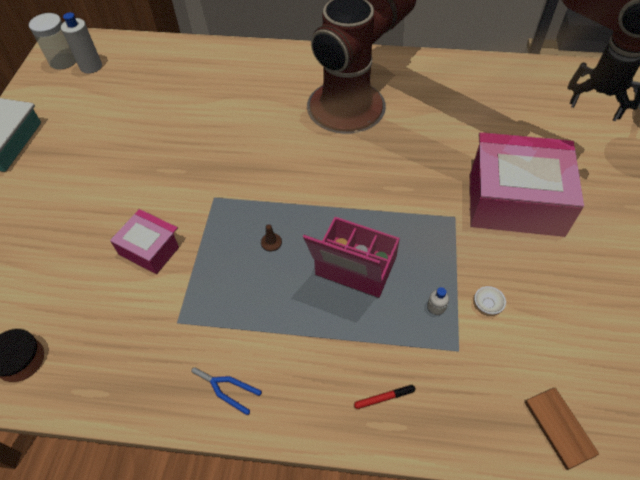

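View pics/top0.png

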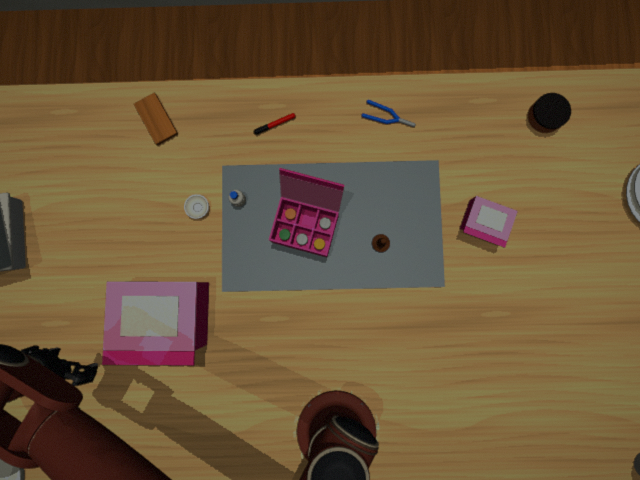

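The open case is the middle one, at about (306,215) in the top view. The bottle is at (237,198), the dish at (197,207) and the ring cone at (381,243). I'll enlarge the case to get exact corners.

Run:
```python
from h import *
f=np.load('top.npz')
c=f['pixels'][160:265,255:355]; cv2.imwrite('pics/crop.png',cv2.resize(c,None,fx=5.7,fy=5.7,interpolation=cv2.INTER_CUBIC))
for n,u,v in[('bottle',237,197),('dish',197,207),('cone',381,243)]: print(n,world(f,u,v).round(3))
```

```text
bottle [0.633 0.253 0.059]
dish [0.618 0.378 0.003]
cone [ 0.498 -0.133  0.063]
```

View pics/crop.png

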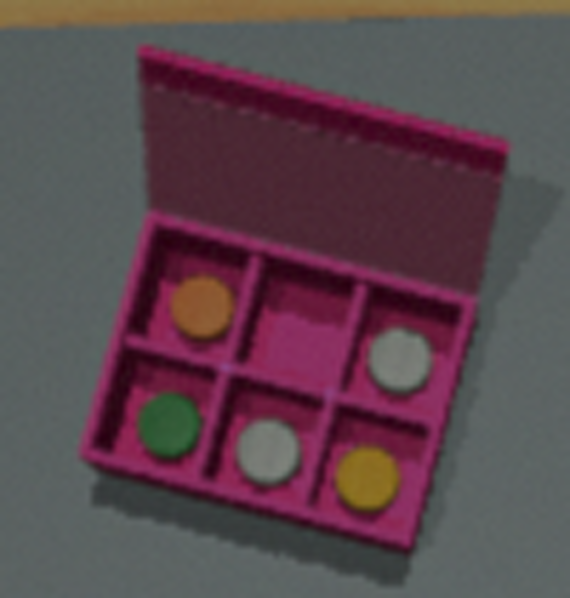

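The crop shows the rim corners at crop pixels (83,462), (410,550), (477,298) and (152,212), and the lip from (140,48) to (508,145).

Run:
```python
from h import *
f=np.load('top.npz')
def plane(u,v,z):
    a=world(f,u,v,.5);b=world(f,u,v,1.);return a+(b-a)*(z-a[2])/(b[2]-a[2])
P=[plane(255+x/5.7-.4,160+y/5.7-.4,.08) for x,y in[(83,462),(410,550),(477,298),(152,212)]]
for p in P:print(p.round(4))
P=np.array(P);c=P.mean(0);ex=(P[2]+P[3]-P[0]-P[1])/2;ey=(P[0]+P[3]-P[1]-P[2])/2
print('c',c,np.linalg.norm(ex),np.linalg.norm(ey),np.degrees(np.arctan2(ex[1],ex[0])),np.degrees(np.arctan2(-ey[0],ey[1])))
for x,y in[(140,48),(508,145)]:print('lip',plane(255+x/5.7-.4,160+y/5.7-.4,.22).round(4))
print(world(f,306,170+8), np.linalg.inv(f['view'])[:3,3])
```

```text
[0.5095 0.1638 0.08  ]
[0.4652 0.0133 0.08  ]
[ 0.5819 -0.0206  0.08  ]
[0.6263 0.1303 0.08  ]
c [0.54572547 0.07168094 0.08      ] 0.12148367624028397 0.15710833825094753 -16.093452316500898 -16.39451440198012
lip [0.6679 0.1199 0.22  ]
lip [ 0.6231 -0.0319  0.22  ]
[0.64452819 0.05719144 0.21041553] [0.38984471 0.00643164 1.27649345]
```

Emit:
{"name": "move_arm", "arguments": {
  "plan": [
    [[0, 0, -0.4, 0, 0, 0, 1], [0, 0, -0.4, 0, 0, 0, 1], [0, 0, -0.4, 0, 0, 0, 1], [-0.4, -0.2, 0, 0, 0, -0.15, 1], [-0.4, -0.2, 0, 0, 0, -0.15, 1], [-0.4, -0.2, 0, 0, 0, -0.15, 1], [-0.4, -0.2, 0, 0, 0, -0.15, 1], [-0.4, -0.2, 0, 0, 0, -0.15, 1], [-0.4, -0.2, 0, 0, 0, 0, 1], [-0.4, -0.2, 0, 0, 0, 0, 1]]
  ]
}}

```text
time: 1.35
tool_pos: [0.5035, 0.3093, 0.3747]
tool_rot: [-0.0, 0.139, 0.99, -0.0]
contact_force: [-0.1, 0.8, 0.5]
gripper_width: 0.006
grasp_force: 0.0
```

Run:
```python
from h import *
s=manip.state(); print(s['joint_pos'].round(4),s['tool_pos'].round(4),s['tool_rot'].round(4),s['gripper_width'],s['contact_force'])
```

```text
[ 4.2490e-01 -7.2600e-02  1.5024e+00  1.0000e-04  1.7125e+00 -8.6660e-01] [0.5035 0.3093 0.3747] [-3.000e-04  1.392e-01  9.903e-01 -2.000e-04] 0.005906949598866109 [-0.05431727  0.77776534  0.46839231]
```

Emit:
{"name": "move_arm", "arguments": {
  "plan": [
    [[-0.37, -0.3, 0, 0, 0, 0, 1], [-0.37, -0.3, 0, 0, 0, 0, 1], [-0.37, -0.3, 0, 0, 0, 0, 1], [-0.37, -0.3, 0, 0, 0, 0, 1], [-0.37, -0.3, 0, 0, 0, 0, 1], [-0.37, -0.3, 0, 0, 0, 0, 1], [0, 0, 0, 0, -1, 0, 1], [0, 0, 0, 0, -1, 0, 1], [0, 0, 0, 0, -1, 0, 1], [0, 0, 0, 0, -1, 0, 1]]
  ]
}}

```text
time: 2.6
tool_pos: [0.6989, 0.0296, 0.3754]
tool_rot: [0.295, 0.133, 0.945, -0.041]
contact_force: [-0.1, -0.7, -0.6]
gripper_width: -0.003
grasp_force: 0.0
```

Run:
```python
from h import *
s=manip.state(); print(s['joint_pos'].round(4),s['tool_pos'].round(4),s['tool_rot'].round(4),s['contact_force'])
from scipy.spatial.transform import Rotation as R
from scipy.optimize import least_squares
D=[([1.06002,.0533,1.61415,0,1.476,-.119],[.23837,.57715,.23018]),([.4249,-.0726,1.5024,0.0001,1.7125,-.8666],[.5035,.3093,.3747])]
# a1 + L2 + forearm (e,L3) + tool; j4 roll along forearm
D.append((list(s['joint_pos']),list(s['tool_pos'])))
np.save('D.npy',np.array([np.r_[a,b] for a,b in D]))
q=s['tool_rot'];M=R.from_quat([q[1],q[2],q[3],q[0]]).as_matrix();print(M.round(3))
# orientation hypothesis: Rz(j1)Ry(j2+j3)Rz(j4)Ry(j5)Rz(+-j6)
j=s['joint_pos']
for sg in(1,-1):
  for s4 in (1,-1):
    N=(R.from_euler('z',j[0])*R.from_euler('y',j[1]+j[2])*R.from_euler('z',s4*j[3])*R.from_euler('y',j[4])*R.from_euler('z',sg*j[5])).as_matrix()
    print(sg,s4);print(N.round(3))
```

```text
[-1.6000e-03 -1.6250e-01  1.6644e+00 -1.7940e-01  1.0600e+00 -1.2520e+00] [0.6989 0.0296 0.3754] [ 0.2949  0.1329  0.9453 -0.0414] [-0.07472762 -0.66382328 -0.58542761]
[[-0.791  0.276  0.547]
 [ 0.227  0.961 -0.157]
 [-0.569  0.    -0.823]]
1 1
[[-0.276 -0.791  0.547]
 [-0.961  0.227 -0.157]
 [-0.    -0.569 -0.823]]
1 -1
[[-0.252 -0.798  0.547]
 [-0.907  0.393  0.155]
 [-0.338 -0.457 -0.823]]
-1 1
[[-0.249  0.799  0.547]
 [ 0.907  0.39  -0.157]
 [-0.338  0.457 -0.823]]
-1 -1
[[-0.273  0.791  0.547]
 [ 0.962  0.224  0.155]
 [-0.     0.569 -0.823]]
```

```bash
cat > kin.py <<'E'
import numpy as np
from scipy.spatial.transform import Rotation as R
from scipy.optimize import least_squares
def rows(j):
    A=R.from_euler('z',j[0]);B=A*R.from_euler('y',j[1]);C=B*R.from_euler('y',j[2]);W=C*R.from_euler('z',j[3])*R.from_euler('y',j[4])
    ez=[0,0,1];ey=[0,1,0]
    # h, L2, L3, Lt, d(lateral, before roll)
    return np.array([A.apply(ez),B.apply(ez),C.apply(ez),W.apply(ez),A.apply(ey),A.apply([1,0,0]),C.apply([1,0,0])]).T
def ori(j): return (R.from_euler('z',j[0])*R.from_euler('y',j[1]+j[2])*R.from_euler('z',j[3])*R.from_euler('y',j[4])*R.from_euler('z',j[5]+np.pi/2))
E
python3 - <<'E'
from kin import *
D=np.load('D.npy')
A=np.vstack([rows(r[:6]) for r in D]);b=D[:,6:].ravel()
for k in(5,6,7):
    x,res,rk,sv=np.linalg.lstsq(A[:,:k],b,rcond=None);print(k,x.round(4),(A[:,:k]@x-b).round(4),sv.round(3))
E
```

```text
5 [0.2669 0.273  0.6098 0.2493 0.0726] [ 0.0019  0.0001  0.0012 -0.0016 -0.0025  0.0009  0.0016  0.0031 -0.0021] [2.968 1.747 1.732 0.361 0.077]
6 [ 0.2673  0.2723  0.6139  0.2491  0.0726 -0.0041] [ 0.0018  0.      0.0007 -0.0016 -0.0025  0.0013  0.0016  0.0032 -0.002 ] [2.98  2.442 1.733 0.364 0.122 0.077]
7 [2.380e-01 4.272e-01 6.098e-01 2.796e-01 7.420e-02 1.000e-04 9.640e-02] [-0.  0.  0.  0. -0.  0.  0. -0. -0.] [3.435 2.452 1.734 0.396 0.124 0.121 0.028]
```

```bash
cat >> kin.py <<'E'
K=np.array([.238,.4272,.6098,.2796,.0742,.0001,.0964])
def fk(j): return rows(j)@K
lo=np.array([-3.01,-1.01,.06,-1.02,.09,-3.14]);hi=np.array([3.01,2.22,2.58,4.17,2.62,3.14])
C=np.array([.5457,.0717,0]);yaw=np.radians(-16.2)
ex=np.array([np.cos(yaw),np.sin(yaw),0]);ey=np.array([-np.sin(yaw),np.cos(yaw),0]);ez=np.array([0,0,1.])
def cw(X,Y,z): return C+X*ex+Y*ey+z*ez
def tilt(a): # tool z a rad from vertical toward +X, tool y along ey
    z=np.sin(a)*ex-np.cos(a)*ez; return R.from_matrix(np.array([np.cross(ey,z),ey,z]).T)
def ik(p,O,j0=[0,-.16,1.66,-.18,1.06,-1.25]):
    f=lambda j:np.r_[10*(fk(j)-p),(O.inv()*ori(j)).as_rotvec()]
    s=least_squares(f,np.clip(j0,lo+1e-3,hi-1e-3),bounds=(lo,hi)); return s.x,np.abs(s.fun).max()
E
python3 - <<'E'
from kin import *
for a in(30,40,45,50,60,75,90):
  for p in[(-.075,0,.05),(-.03,0,.16),(.13,0,.2)]:
    j,e=ik(cw(*p),tilt(np.radians(a)));w=fk(j)-K[3]*(ori(j).apply(ez));print(a,p,j.round(2),round(e,4),'wrist',w.round(2))
E
```

```text
30 (-0.075, 0, 0.05) [ 0.16 -0.38  2.38 -0.35  0.69 -0.9 ] 0.0 wrist [0.34 0.13 0.29]
30 (-0.03, 0, 0.16) [ 0.12 -0.44  2.22 -0.25  0.89 -1.06] 0.0 wrist [0.38 0.12 0.4 ]
30 (0.13, 0, 0.2) [ 0.   -0.09  1.87 -0.18  0.86 -1.2 ] 0.0 wrist [0.54 0.07 0.44]
40 (-0.075, 0, 0.05) [ 0.22 -0.42  2.46 -0.63  0.55 -0.62] 0.0 wrist [0.3  0.14 0.26]
40 (-0.03, 0, 0.16) [ 0.16 -0.51  2.32 -0.42  0.73 -0.9 ] 0.0 wrist [0.34 0.13 0.37]
40 (0.13, 0, 0.2) [ 0.02 -0.16  1.98 -0.32  0.67 -1.08] 0.0 wrist [0.5  0.09 0.41]
45 (-0.075, 0, 0.05) [ 0.25 -0.42  2.5  -0.84  0.5  -0.41] 0.0 wrist [0.28 0.15 0.25]
45 (-0.03, 0, 0.16) [ 0.18 -0.54  2.37 -0.54  0.66 -0.79] 0.0 wrist [0.33 0.14 0.36]
45 (0.13, 0, 0.2) [ 0.03 -0.18  2.03 -0.42  0.57 -0.98] 0.0 wrist [0.48 0.09 0.4 ]
50 (-0.075, 0, 0.05) [ 0.26 -0.43  2.53 -1.02  0.47 -0.23] 0.0187 wrist [0.27 0.15 0.23]
50 (-0.03, 0, 0.16) [ 0.2  -0.56  2.41 -0.69  0.6  -0.64] 0.0 wrist [0.31 0.14 0.34]
50 (0.13, 0, 0.2) [ 0.04 -0.2   2.08 -0.56  0.48 -0.85] 0.0 wrist [0.46 0.1  0.38]
60 (-0.075, 0, 0.05) [ 0.21 -0.49  2.58 -1.02  0.37 -0.27] 0.1558 wrist [0.26 0.13 0.23]
60 (-0.03, 0, 0.16) [ 0.23 -0.58  2.48 -1.02  0.49 -0.33] 0.0242 wrist [0.29 0.14 0.31]
60 (0.13, 0, 0.2) [ 0.06 -0.21  2.15 -1.02  0.34 -0.4 ] 0.0106 wrist [0.44 0.1  0.34]
75 (-0.075, 0, 0.05) [ 0.21 -0.49  2.58 -1.02  0.35 -0.29] 0.408 wrist [0.26 0.13 0.23]
75 (-0.03, 0, 0.16) [ 0.13 -0.69  2.58 -1.02  0.27 -0.4 ] 0.1917 wrist [0.26 0.11 0.29]
75 (0.13, 0, 0.2) [-0.   -0.24  2.21 -1.02  0.16 -0.44] 0.2124 wrist [0.42 0.07 0.33]
90 (-0.075, 0, 0.05) [ 0.2  -0.5   2.58 -1.02  0.33 -0.31] 0.6592 wrist [0.26 0.13 0.23]
90 (-0.03, 0, 0.16) [ 0.11 -0.69  2.58 -1.02  0.24 -0.43] 0.4357 wrist [0.27 0.1  0.28]
90 (0.13, 0, 0.2) [-0.03 -0.26  2.23 -1.02  0.09 -0.48] 0.4447 wrist [0.42 0.06 0.33]
```

Emit:
{"name": "move_arm", "arguments": {
  "plan": [
    [[0, 0, 0, 0, -1, 0, 1], [0.193, 0, 0.207, 0, 0, 0, 1], [0.193, 0, 0.207, 0, 0, 0, 1], [0.193, 0, 0.207, 0, 0, 0, 1], [0.193, 0, 0.207, 0, 0, 0, 1], [0.193, 0, 0.207, 0, 0, 0, 1], [0, 0, 0, 0, 0, 0, 1], [0, 0, 0, 0, 0, 0, 1], [0, 0, 0, 0, 0, 0, 1], [0, 0, 0, 0, 0, 0, 1]]
  ]
}}

```text
time: 3.85
tool_pos: [0.6998, 0.0296, 0.2077]
tool_rot: [0.364, 0.13, 0.921, -0.051]
contact_force: [0.4, 0.4, -0.3]
gripper_width: 0.001
grasp_force: 0.0
```

```bash
cat > st.py <<'E'
from h import *
from kin import *
def case(): 
    s=manip.state();p=s['tool_pos']-C;q=s['tool_rot'];M=R.from_quat([q[1],q[2],q[3],q[0]]).as_matrix()
    print('t',round(s['time'],2),'XYz',round(p@ex,4),round(p@ey,4),round(p[2],4),'tilt',round(np.arctan2(M[:,2]@ex,-M[2,2]),3),'F',s['contact_force'].round(1),'side',(M[:,1]@ex).round(3)); return s
def lid(n='scene'):
    f=grab(n);F=240/np.tan(np.radians(float(f['vfov']))/2)
    d=f['depth'];v,u=np.mgrid[:480,:640];P=np.stack([(u-f['cx'])/F*d,(v-f['cy'])/F*d,d,np.ones_like(d)],-1)@np.linalg.inv(f['view']).T
    q=P[...,:3]-C;X=q@ex;Y=q@ey;z=q[...,2]
    m=(d>0)&(abs(Y)<.075)&(abs(Y)>.035)&(z>.1)&(z<.235)&(X>-.09)&(X<.12)
    b,g,r=[f['pixels'][...,i].astype(int) for i in range(3)]
    m&=(r>1.5*g)&(r>40)
    a=np.arctan2(z[m]-.0805,.06-X[m]);rr=np.hypot(z[m]-.0805,.06-X[m]);k=rr>.06
    print(n,k.sum(),'theta',np.median(a[k]).round(3),np.percentile(a[k],[10,90]).round(3) if k.any() else '')
    return f
E
python3 - <<'E'
from st import *
s=case();print((fk(s['joint_pos'])-s['tool_pos']).round(4))
f=lid('scene');lid('top');case()
cv2.imwrite('pics/s1.png',cv2.resize(f['pixels'][150:350,220:480],None,fx=3,fy=3,interpolation=cv2.INTER_CUBIC))
E
```

```text
t 3.85 XYz 0.1597 0.0026 0.2077 tilt 0.753 F [ 0.4  0.4 -0.3] side -0.003
[-0.0002 -0.      0.0001]
scene 379 theta 1.909 [1.878 1.943]
top 346 theta 1.858 [1.845 1.873]
t 3.95 XYz 0.1593 0.0025 0.2067 tilt 0.751 F [ 0.6 -0.3 -1. ] side -0.003
```

View pics/s1.png

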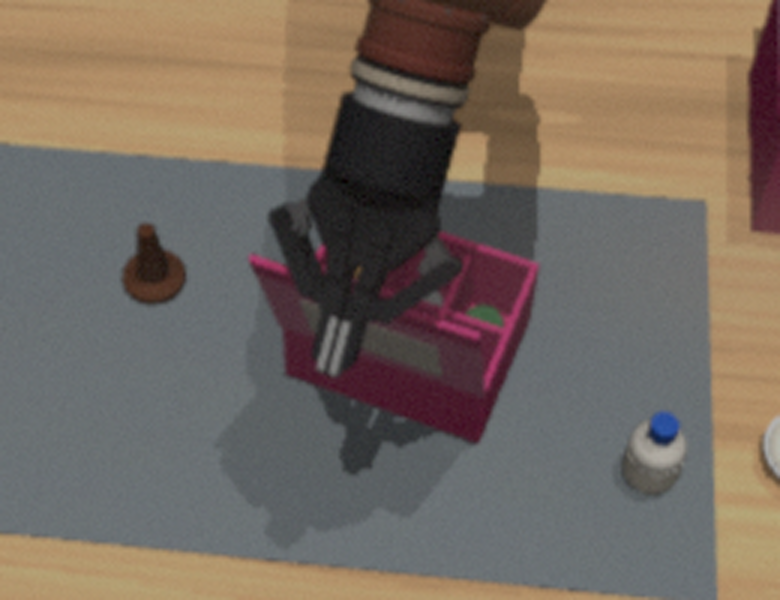

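The fingers are hooked just behind the lip at about (335,345) in the crop, and the lid reads about 1.85. Next I'll pull it over.

Emit:
{"name": "move_arm", "arguments": {
  "plan": [
    [[0.076, 0, -0.071, 0, 0, 0, 1], [0.076, 0, -0.071, 0, 0, 0, 1], [0.043, 0, -0.04, 0, 0, 0, 1], [0.043, 0, -0.04, 0, 0, 0, 1], [0.043, 0, -0.04, 0, 0, 0, 1], [0.043, 0, -0.04, 0, 0, 0, 1], [0.043, 0, -0.04, 0, 0, 0, 1], [0.043, 0, -0.04, 0, 0, 0, 1], [0.043, 0, -0.04, 0, 0, 0, 1], [0, 0, 0, 0, 0, 0, 1]]
  ]
}}

```text
time: 5.2
tool_pos: [0.6264, 0.0504, 0.2041]
tool_rot: [0.362, 0.129, 0.922, -0.051]
contact_force: [-0.7, 0.0, -0.7]
gripper_width: -0.0
grasp_force: 0.0
```

Run:
```python
from st import *
s=case();lid('scene');lid('top')
```

```text
t 5.2 XYz 0.0834 0.002 0.2041 tilt 0.748 F [-0.7  0.  -0.7] side -0.004
scene 916 theta 1.505 [1.484 1.542]
top 45 theta 1.461 [1.442 1.478]
```

Emit:
{"name": "move_arm", "arguments": {
  "plan": [
    [[-0.182, 0, -0.195, 0, 0, 0, 1], [-0.182, 0, -0.195, 0, 0, 0, 1], [0.281, 0, -0.261, 0, 0, 0, 1], [0.281, 0, -0.261, 0, 0, 0, 1], [0.281, 0, -0.261, 0, 0, 0, 1], [0.199, 0, 0.214, 0, 0, 0, 1], [0.199, 0, 0.214, 0, 0, 0, 1], [0.199, 0, 0.214, 0, 0, 0, 1], [-0.073, 0, 0.068, 0, 0, 0, 1], [-0.073, 0, 0.068, 0, 0, 0, 1]]
  ]
}}

```text
time: 6.55
tool_pos: [0.5196, 0.0814, 0.1656]
tool_rot: [0.364, 0.129, 0.921, -0.051]
contact_force: [-0.3, 0.9, -0.1]
gripper_width: -0.002
grasp_force: 0.0
```

Run:
```python
from st import *
s=case();lid('scene')
```

```text
t 6.55 XYz -0.0278 0.002 0.1656 tilt 0.752 F [-0.3  0.9 -0.1] side -0.004
scene 1073 theta 1.3 [1.276 1.337]
```

Emit:
{"name": "move_arm", "arguments": {
  "plan": [
    [[0, 0, 0, 0, 0, 0, 1], [0, 0, 0, 0, 0, 0, 1], [0, 0, 0, 0, 0, 0, 1], [0, 0, 0, 0, 0, 0, 1], [0, 0, 0, 0, 0, 0, 1], [0, 0, 0, 0, 0, 0, 1], [0, 0, 0, 0, 0, 0, 1], [0.01, 0, 0, 0, 0, 0, 1], [0.02, 0, 0.001, 0, 0, 0, 1], [0.03, 0, 0.002, 0, 0, 0, 1]]
  ]
}}

```text
time: 7.85
tool_pos: [0.513, 0.0829, 0.1587]
tool_rot: [0.363, 0.13, 0.921, -0.051]
contact_force: [-0.7, -0.8, 0.0]
gripper_width: -0.001
grasp_force: 0.2
```

Run:
```python
from st import *
s=case();f=lid('scene')
cv2.imwrite('pics/s2.png',cv2.resize(f['pixels'][150:350,220:480],None,fx=3,fy=3,interpolation=cv2.INTER_CUBIC))
```

```text
t 7.85 XYz -0.0345 0.0017 0.1587 tilt 0.75 F [-0.7 -0.8  0. ] side -0.003
scene 1176 theta 0.841 [0.811 0.881]
```

View pics/s2.png

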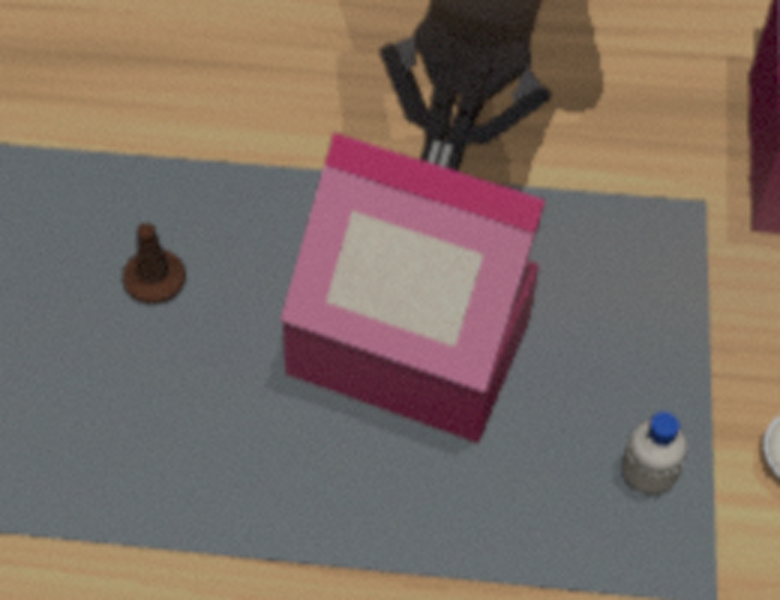

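The fingers are under the lip at about (440,160) in the crop, with the lid at about 0.79 rad resting on them or about to. Next I'll lower it.

Emit:
{"name": "move_arm", "arguments": {
  "plan": [
    [[0.03, 0, 0.002, 0, 0, 0, 1], [0.03, 0, 0.002, 0, 0, 0, 1], [0.03, 0, 0.003, 0, 0, 0, 1], [0.03, 0, 0.004, 0, 0, 0, 1], [0.03, 0, 0.005, 0, 0, 0, 1], [0.03, 0, 0.006, 0, 0, 0, 1], [0.03, 0, 0.006, 0, 0, 0, 1], [0.03, 0, 0.007, 0, 0, 0, 1], [0.03, 0, 0.008, 0, 0, 0, 1], [0.03, 0, 0.008, 0, 0, 0, 1]]
  ]
}}

```text
time: 9.15
tool_pos: [0.4918, 0.0891, 0.1297]
tool_rot: [0.363, 0.13, 0.921, -0.051]
contact_force: [0.1, 0.7, -1.2]
gripper_width: 0.001
grasp_force: 0.3
```

Run:
```python
from st import *
s=case();f=lid('scene')
```

```text
t 9.15 XYz -0.0566 0.0016 0.1297 tilt 0.75 F [ 0.1  0.7 -1.2] side -0.003
scene 433 theta 0.572 [0.552 0.596]
```

Emit:
{"name": "move_arm", "arguments": {
  "plan": [
    [[0.0285, 0, 0.009, 0, 0, 0, 1], [0.0285, 0, 0.01, 0, 0, 0, 1], [0.028, 0, 0.0105, 0, 0, 0, 1], [0.028, 0, 0.011, 0, 0, 0, 1], [0.0275, 0, 0.012, 0, 0, 0, 1], [0.0275, 0, 0.0125, 0, 0, 0, 1], [0.027, 0, 0.013, 0, 0, 0, 1], [0.0265, 0, 0.014, 0, 0, 0, 1], [0.0265, 0, 0.0145, 0, 0, 0, 1], [0.026, 0, 0.015, 0, 0, 0, 1]]
  ]
}}

```text
time: 10.45
tool_pos: [0.4782, 0.0929, 0.0966]
tool_rot: [0.363, 0.129, 0.921, -0.051]
contact_force: [-0.8, -1.0, 0.6]
gripper_width: 0.003
grasp_force: 0.3
```

Run:
```python
from st import *
s=case();f=lid('scene')
```

```text
t 10.45 XYz -0.0707 0.0016 0.0966 tilt 0.75 F [-0.8 -1.   0.6] side -0.003
scene 367 theta 0.32 [0.297 0.341]
```

Emit:
{"name": "move_arm", "arguments": {
  "plan": [
    [[0.0255, 0, 0.0127, 0, 0, 0, 1], [0.0255, 0, 0.0127, 0, 0, 0, 1], [0.0255, 0, 0.0127, 0, 0, 0, 1], [0.0255, 0, 0.0127, 0, 0, 0, 1], [0.0255, 0, 0.0127, 0, 0, 0, 1], [0.0212, 0, 0.0167, 0, 0, 0, 1], [0.0212, 0, 0.0167, 0, 0, 0, 1], [0.0212, 0, 0.0167, 0, 0, 0, 1], [0.0212, 0, 0.0167, 0, 0, 0, 1], [0.0212, 0, 0.0167, 0, 0, 0, 1]]
  ]
}}

```text
time: 11.75
tool_pos: [0.4701, 0.0953, 0.0646]
tool_rot: [0.363, 0.13, 0.921, -0.051]
contact_force: [-0.9, -0.1, -1.2]
gripper_width: -0.0
grasp_force: 0.3
```

```bash
sed -i 's/(z>.1)/(z>.078)/' st.py
python3 - <<'E'
from st import *
s=case();f=lid('scene')
E
```

```text
t 11.75 XYz -0.0791 0.0015 0.0646 tilt 0.75 F [-0.9 -0.1 -1.2] side -0.003
scene 329 theta 0.068 [0.048 0.089]
```

Emit:
{"name": "move_arm", "arguments": {
  "plan": [
    [[0.0085, 0, 0.0092, 0, 0, 0, 1], [0.0085, 0, 0.0092, 0, 0, 0, 1], [0.0085, 0, 0.0092, 0, 0, 0, 1], [0.0085, 0, 0.0092, 0, 0, 0, 1], [0.0085, 0, 0.0092, 0, 0, 0, 1], [0.0085, 0, 0.0092, 0, 0, 0, 1], [0.0085, 0, 0.0092, 0, 0, 0, 1], [0.0085, 0, 0.0092, 0, 0, 0, 1], [0.0085, 0, 0.0092, 0, 0, 0, 1], [0.0085, 0, 0.0092, 0, 0, 0, 1]]
  ]
}}

```text
time: 13.05
tool_pos: [0.4702, 0.0952, 0.0497]
tool_rot: [0.363, 0.13, 0.921, -0.051]
contact_force: [0.1, 0.3, 0.1]
gripper_width: -0.001
grasp_force: 0.0
```

Run:
```python
from st import *
s=case();f=lid('scene')
```

```text
t 13.05 XYz -0.079 0.0016 0.0497 tilt 0.75 F [0.1 0.3 0.1] side -0.003
scene 327 theta 0.05 [0.031 0.068]
```

Emit:
{"name": "move_arm", "arguments": {
  "plan": [
    [[0.04, 0, 0, 0, 0, 0, 1], [0, 0, -0.1, 0, 0, 0, 1], [0, 0, -0.15, 0, 0, 0, 1], [0, 0, -0.15, 0, 0, 0, 1], [-0.1, 0, -0.15, 0, 0, 0, 1], [-0.17, 0, -0.18, 0, 0, 0, 1], [-0.17, 0, -0.18, 0, 0, 0, 1], [-0.17, 0, -0.18, 0, 0, 0, 1], [-0.17, 0, -0.18, 0, 0, 0, 1], [0, 0, 0, 0, 0, 0, 1]]
  ]
}}

```text
time: 14.35
tool_pos: [0.4338, 0.1064, 0.2252]
tool_rot: [0.365, 0.13, 0.92, -0.05]
contact_force: [0.1, -0.3, -0.7]
gripper_width: 0.001
grasp_force: 0.0
```

Run:
```python
from st import *
s=case();f=lid('scene');print(s['joint_pos'].round(2))
cv2.imwrite('pics/s3.png',cv2.resize(f['pixels'][150:350,220:520],None,fx=2.6,fy=2.6,interpolation=cv2.INTER_CUBIC))
```

```text
t 14.35 XYz -0.1171 0.0021 0.2252 tilt 0.755 F [ 0.1 -0.3 -0.7] side -0.003
scene 327 theta 0.049 [0.028 0.073]
[ 0.31 -0.87  2.42 -0.48  0.98 -0.83]
```

View pics/s3.png

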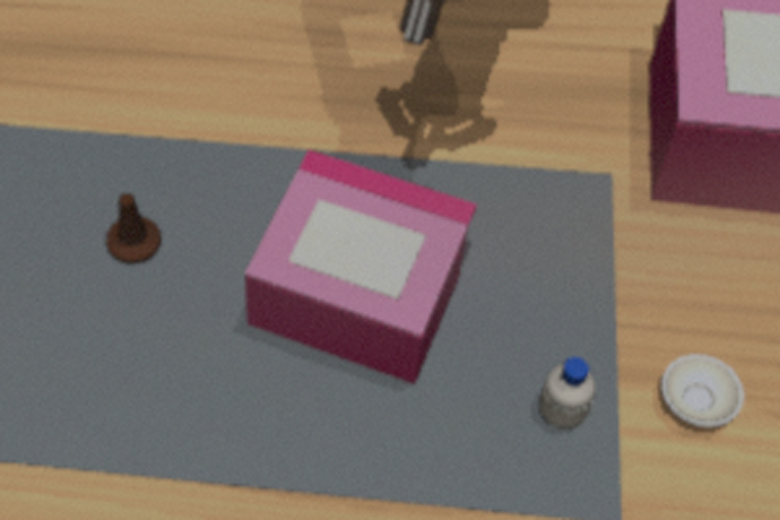

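The lid is flat and shut, with its lip at about (390,185). The fingers are well clear at (420,20), and the bottle, ring cone and dish haven't moved.

```bash
python3 -c "
from plant import manip
print(manip.job_done())"
```

```text
the job is handed in; nothing more can be done
None
```

I tipped the lid past its balance point, let it fall free and caught it on the closed fingers at about 0.8 rad. I then lowered it gently until it was fully shut, backed the arm clear without disturbing the bottle, ring cone or dish, and handed the job in at about 14 s.

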